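# Put the socket set back into its caddy

## Task

Put the three wrench sockets and the extension bar that lie about the bench back into the red caddy: each socket standing upright, mouth up, on the floor of the square pocket of its own size, and the extension bar lying flat in the long bed. Leave the plain round sleeve and the plain square bar where they are; they do not belong to the set.

Things in the scene. Friction and masses are not known exactly. Their poses are not given: they have to be found in the camera images.
- socket_large_center (a point): the large wrench socket: plain steel, 54 mm diameter, 70 mm tall, standing upright with its hexagonal mouth (36 mm across flats) facing up (narrower by 6 mm over its lower 40 %). This point is its centre, half-way up (35 mm above its underside); z is up along its axis. To be gripped around the outside near the top.
- socket_medium_center (a point): the medium wrench socket: plain steel, 42 mm diameter, 62 mm tall, standing upright with its hexagonal mouth (26 mm across flats) facing up (narrower by 6 mm over its lower 40 %). This point is its centre, half-way up (31 mm above its underside); z is up along its axis. To be gripped around the outside near the top.
- socket_small_center (a point): the small wrench socket: plain steel, 30 mm diameter, 56 mm tall, standing upright with its hexagonal mouth (17 mm across flats) facing up (narrower by 6 mm over its lower 40 %). This point is its centre, half-way up (28 mm above its underside); z is up along its axis. To be gripped around the outside near the top.
- extension_center (a point): the extension bar: steel, 110 mm long, lying flat; a round shaft of 20 mm diameter with a square collar 26 x 26 mm, 22 mm long, at each end (a small dark square on each end face). This point is its middle, on the shaft's axis, 13 mm above what it lies on; x runs along the bar, the two ends are alike.
- sleeve_center (a point): look-alike, not part of the set: a plain steel sleeve, short and thin-walled, 48 mm diameter, 40 mm tall, upright, straight-sided, with a smooth ROUND bore of 38 mm right through. This point is its centre, half-way up (20 mm).
- key_bar_center (a point): look-alike, not part of the set: a plain square steel bar 110 x 22 x 22 mm without collars, lying flat. This point is its centre, 11 mm above the bench; x runs along it.
- pocket_large: the large pocket of the caddy: an open square grey plastic insert, 72 x 72 mm inside, walls 4 mm thick, made for the large socket (it leaves 9 mm all round). Origin: centre of its underside; the inner floor is 4 mm above it, the rim 13 mm above it; x and y run along its walls. The caddy is one low red tray (262 x 154 mm, lip 12 mm high) fixed to the bench, turned like its inserts; the three square pockets stand in a row along x, 84 mm apart, in any order.
- pocket_medium: the medium pocket of the caddy: an open square grey plastic insert, 60 x 60 mm inside, walls 4 mm thick, made for the medium socket (it leaves 9 mm all round). Origin: centre of its underside; the inner floor is 4 mm above it, the rim 13 mm above it; x and y run along its walls. The caddy is one low red tray (262 x 154 mm, lip 12 mm high) fixed to the bench, turned like its inserts; the three square pockets stand in a row along x, 84 mm apart, in any order.
- pocket_small: the small pocket of the caddy: an open square grey plastic insert, 48 x 48 mm inside, walls 4 mm thick, made for the small socket (it leaves 9 mm all round). Origin: centre of its underside; the inner floor is 4 mm above it, the rim 13 mm above it; x and y run along its walls. The caddy is one low red tray (262 x 154 mm, lip 12 mm high) fixed to the bench, turned like its inserts; the three square pockets stand in a row along x, 84 mm apart, in any order.
- trough: the long bed of the caddy, for the extension bar: grey plastic, beside the row of pockets, 75 mm from the row's middle line; 130 mm long (x) and 46 mm wide (y) inside, walls 4 mm thick, with a 50 mm finger gap in the middle of both long walls. Origin: centre of its underside; the bed is 10 mm above it, the wall tops 18 mm above it.
There are look-alikes about, which are no part of the job. What is shaped like the part that bears socket_medium_center but yellow is not meant.

How it is judged:
At the end, for the whole second after the job is handed in: Each socket stands upright (0.12 rad) on the floor of its own pocket, within 13 mm of its centre along each wall and 5 mm in height; the extension lies in the long bed within 14 mm, 5 mm in height, 0.25 rad; sleeve and square bar within 25 mm of their start (x of socket_large_center in the frame of pocket_large between -0.013 and 0.013 m and y of socket_large_center in the frame of pocket_large between -0.013 and 0.013 m and z of socket_large_center in the frame of pocket_large between 0.034 and 0.044 m and angle between each of socket_large_center, socket_medium_center, socket_small_center's own z axis and vertical below 0.12 rad and x of socket_medium_center in the frame of pocket_medium between -0.013 and 0.013 m and y of socket_medium_center in the frame of pocket_medium between -0.013 and 0.013 m and z of socket_medium_center in the frame of pocket_medium between 0.03 and 0.04 m and x of socket_small_center in the frame of pocket_small between -0.013 and 0.013 m and y of socket_small_center in the frame of pocket_small between -0.013 and 0.013 m and z of socket_small_center in the frame of pocket_small between 0.027 and 0.037 m and x of extension_center in the frame of trough between -0.014 and 0.014 m and y of extension_center in the frame of trough between -0.014 and 0.014 m and z of extension_center in the frame of trough between 0.018 and 0.028 m and angle between the x axis of extension_center and the x axis of trough, either way round below 0.25 rad and distance of each of sleeve_center, key_bar_center from where it was at the start of the episode below 0.025 m); the robot touches nothing.
It fails at once if the plain sleeve is moved more than 25 mm or tipped over (distance of sleeve_center from where it was at the start of the episode above 0.025 m or angle between sleeve_center's own z axis and vertical above 0.5 rad).
It fails at once if the plain square bar is moved more than 25 mm or tipped over (distance of key_bar_center from where it was at the start of the episode above 0.025 m or angle between key_bar_center's own z axis and vertical above 0.5 rad).
It also fails if it takes over 109 s, if anything falls off the work surface, if the arm or the gripper's body presses on something with over 40 N, if the wrist force passes 120 N, or if a joint passes its speed limit or range.

## Robot

A 7-joint arm with a two-finger parallel gripper is mounted at the origin on the work surface. World frame = base frame: x ahead of the robot, y to its left, z up, the work surface at z = 0. Lengths are in m, angles in rad, forces in N, time in s.
With the tool pointing down it reaches from about 0.4 to 0.875 m from the base axis. Payload 6.5 kg.
Tool frame: the origin (TCP) lies midway between the tips of the shut fingers; the grasp point (between the pads) lies 19 mm behind it; z points along the fingers, y is the line along which they close (so a half turn about z gives the same grasp; the last joint's range is limited). The gripper opens to 88 mm and grips with 3 to 60 N. Pads are 18 mm wide; open, the fingers measure 123 mm over their backs; the gripper's body (75 mm by 187 mm) begins 45 mm behind the grasp point.
Start: joints at [1.078, 0.536, -0.004, 1.538, 0.003, 1.067, -0.071], TCP at [0.269, -0.592, 0.239] pointing down, gripper open.
Joint ranges: [-2.7, 2.7], [-0.37, 2.16], [-1.27, 1.26], [0.24, 2.4], [-1.31, 4.45], [0.19, 1.91], [-2.76, 2.76]. Speed limits (rad/s): [2.39, 2.39, 3.14, 3.14, 3.14, 3.14, 3.14].

## Interface

Orientations are given as [roll, pitch, yaw] about the fixed x, y, z axes, in that order (R = Rz(yaw) Ry(pitch) Rx(roll)).
In Python, from cell import * gives the robot as it stands.
- The arm moves only by the shell command python3 -m creep 'ROWS' [FORCE]. ROWS is text: rows parted by semicolons, each of 7 numbers parted by spaces: the opening, from 0 (shut) to 1 (fully open), then the shift along the tool's x, y, z in units of 0.04 m (1.0 is 0.04 m), then the turn, a rotation vector about the tool's x, y, z in units of 4 degrees (1.0 is 4 degrees). In form: claw dx dy dz wx wy wz; .... A call has exactly 10 rows; each row shifts and turns the commanded pose from where the row before left it, along the tool's axes as they then stand; what a row does not reach is not made up. A row lasts 1/12 s, in which the tool goes at most 41.7 mm and 7.16 degrees, less where a joint would pass 70% of its speed; a pose out of reach is approached as far as the arm can. A call with a number of a shift or a turn outside -1 to 1 is refused whole. A call with a gripper value outside its range is refused whole. The fingers move at their own pace and stop on an object; FORCE is the grip in N (left out, the last holds). Time passes only in rows, so rows that do not move let the fingers close, or fill a call up. It gives the time, the measured TCP pose, the force, the opening and the grip force at its end, in the units of the state.
- observe(): the state, without advancing time (a new reading comes with each control period).
- camera(name): name is "scene" or "top"; returns a dict with "pixels" (480x640x3 uint8, red, green, blue), "fx", "fy", "cx", "cy" (pixels), "pose" (4x4, takes a point from camera to world coordinates). Camera axes: x right, y up, looking along -z (the intrinsics and any distortion apply to the point x, -y, -z); pixel columns grow to the right and rows downward; lengths in m; the calibration is good to about 2 mm. A picture is of the moment at which its call begins. There is no depth.
- sign_off(): hands the job in; it is judged then, once.
Trained networks look in a picture, given as the dict that the camera call returned (one of the last four; its "shot" number tells which), for a name from the list of things; names that differ only in an ending like _2 or _b are one class to them, and where a whole thing is asked for, a point or a joint stands for the part that bears it (a point fixed in the world has none). Each returns a list of dicts, best first, with "conf" (0 to 1); they miss things now and then, are a little off and sometimes report something else, mostly with a low value. They report only what shows in the picture. A call takes as long as a camera call. They do not tell look-alikes from the thing itself.
- masks_of(picture, thing): "mask" (480x640 bool, what is visible of it) and "bbox" ([left, top, right, bottom] in pixels, round what is visible of it).
The state is a dict: "time_s": time; "joint_positions": joint angles; "qd": joint speeds; "effort": joint torques, N m; "position": TCP position; "ee_rot": TCP orientation; "wrist_force": force on the tool from outside, world axes, zero at the start; "torque": the same for the moment, N m; "gripper_width": finger opening in m; "grasp_force": force on a finger pad.
Only numpy, scipy, OpenCV 4.12 (cv2) and the standard library are available. Lean on these libraries where they do the work, as an engineer would, in place of code of your own. Each camera call takes 0.05 s, during which the arm holds its last target. There are 200 camera calls.

## Working session

There is one attempt and no reset: what is moved stays moved. The work goes in short steps, Python scripts to look and compute and a shell command to move; the robot and the scene stay as the last step left them, time stands still between calls to the robot, and variables do not carry over. Pictures are saved under pics/ and viewed, at most 14 in all, crops included, and the job is handed in when it is done.

```bash
ls; mkdir -p pics; python3 - <<'E'
from cell import *
import cv2
for n in ("top","scene"):
    p=camera(n); cv2.imwrite(f"pics/{n}0.png",p["pixels"][:,:,::-1]); print(n,p["fx"],p["fy"],p["cx"],p["cy"],p["pose"].round(3).tolist() if hasattr(p["pose"],'round') else p["pose"],[k for k in p])
print(observe())
E
```

```text
pics
top 572.6109189170232 572.6109189170232 314.1358484499851 233.99455341256999 [[0.019, 0.982, -0.187, 0.348], [-1.0, 0.021, 0.005, 0.006], [0.009, 0.187, 0.982, 0.936], [0.0, 0.0, 0.0, 1.0]] ['pixels', 'fx', 'fy', 'cx', 'cy', 'pose', 'shot']
scene 510.61597715625317 510.61597715625317 317.1931020675046 245.98346705045333 [[-0.717, -0.495, 0.491, 0.953], [0.697, -0.516, 0.498, 0.446], [0.007, 0.7, 0.714, 0.655], [0.0, 0.0, 0.0, 1.0]] ['pixels', 'fx', 'fy', 'cx', 'cy', 'pose', 'shot']
{'time_s': 0.1, 'joint_positions': array([ 1.07778154,  0.53707585, -0.00445347,  1.53873855,  0.0025789 ,
        1.06732013, -0.07119708]), 'qd': array([-0.00039486, -0.00011802, -0.0001913 , -0.00393489,  0.00048413,
       -0.0002606 ,  0.00013298]), 'effort': array([ 1.76081947e-03, -5.72082353e+01,  9.93263349e-01, -2.52235401e+01,
       -5.62125701e-02,  1.34379510e-02,  7.31526302e-05]), 'position': array([ 0.26885963, -0.5911906 ,  0.23794993]), 'ee_rot': array([-3.14005893e+00,  8.77930363e-05,  4.26891986e-01]), 'wrist_force': array([0.08490138, 0.88743321, 0.36148145]), 'torque': array([ 2.21745835e-02,  7.01767085e-03, -3.75074021e-05]), 'grasp_force': 0.0, 'gripper_width': 0.08802672426947393}
```

View pics/top0.png

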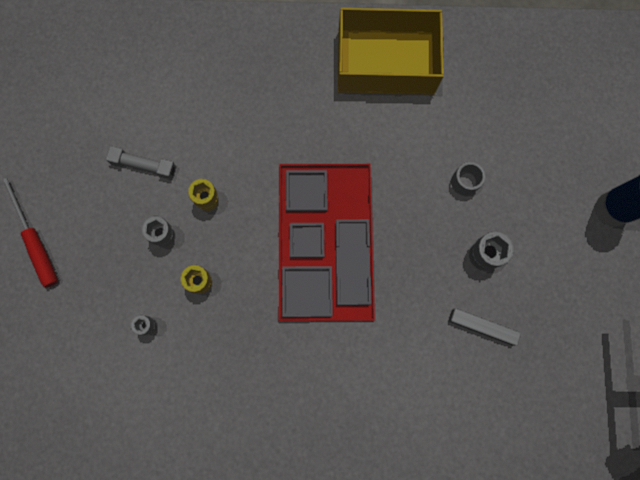

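View pics/scene0.png

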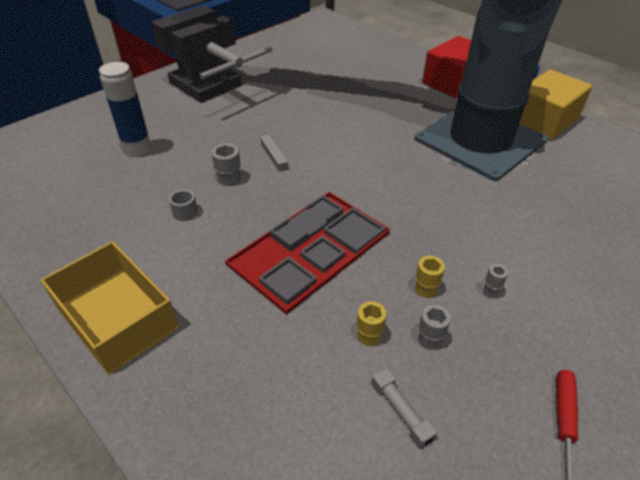

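Top view: large socket (494,250), medium (157,231), small (142,325), extension (140,162). The look-alikes are the sleeve (470,178), the square bar (485,327) and the yellow sockets. In the caddy, the medium pocket is at (306,190), small (306,241), large (307,292), and the trough is at (352,263).

```bash
cat > h.py <<'E'
from cell import *
import numpy as np, cv2
from scipy.optimize import least_squares
def proj(c,P):
    M=np.linalg.inv(np.array(c["pose"])); q=np.c_[P,np.ones(len(P))]@M.T
    return np.c_[c["cx"]+c["fx"]*q[:,0]/-q[:,2], c["cy"]+c["fy"]*q[:,1]/q[:,2]]
def back(c,uv,z):
    uv=np.atleast_2d(uv).astype(float); T=np.array(c["pose"])
    d=np.c_[(uv[:,0]-c["cx"])/c["fx"],-(uv[:,1]-c["cy"])/c["fy"],-np.ones(len(uv))]@T[:3,:3].T
    return T[:3,3]+d*((z-T[2,3])/d[:,2])[:,None]
def bb(uv): return np.r_[uv.min(0),uv.max(0)]
def cyl(x,y,d,h,z0=0):
    a=np.linspace(0,2*np.pi,60); 
    f=lambda r,z:np.c_[x+r*np.cos(a),y+r*np.sin(a),a*0+z]
    return np.r_[f(d/2-.003,z0),f(d/2,z0+.4*h),f(d/2,z0+h)]
def fitcyl(obs,d,h,x0,z0=0):
    "obs: list of (cam,bbox)"
    r=least_squares(lambda p:np.concatenate([bb(proj(c,cyl(*p,d,h,z0)))-b for c,b in obs]),x0)
    return r.x,np.abs(r.fun).max()
def rect(c,m,z):
    k=max(cv2.findContours(m.astype(np.uint8),0,2)[0],key=cv2.contourArea)[:,0]
    (x,y),(w,h),a=cv2.minAreaRect((back(c,k,z)[:,:2]*1000).astype(np.float32))
    if w<h: w,h,a=h,w,a+90
    return round(x),round(y),round(w),round(h),round((a+90)%180-90,1)
def pick(c,n,xy,z,tol=30):
    uv=proj(c,np.array([[*xy,z]]))[0]
    for m in masks_of(c,n):
        b=np.array(m["bbox"],float)
        if np.hypot(*((b[:2]+b[2:])/2-uv))<tol: return m
S=dict(large=(.054,.070,(494,250)),medium=(.042,.062,(157,231)),small=(.030,.056,(142,325)))
E
python3 - <<'E'
from h import *
t=camera("top"); s=camera("scene")
for n,(d,h,uv) in S.items():
    x0=back(t,uv,h)[0,:2]; o=[]
    for c in (t,s):
        m=pick(c,f"socket_{n}_center",x0,h/2,20)
        if m: o.append((c,np.array(m["bbox"],float)))
    print(n,x0.round(3),*[(fitcyl([q],d,h,x0)) for q in o])
for n,z in dict(pocket_large=.016,pocket_medium=.016,pocket_small=.016,trough=.021,extension_center=.02,key_bar_center=.02,sleeve_center=.02).items():
    for m in masks_of(t,n)[:3]: print(n,round(m["conf"],2),m["bbox"],rect(t,m["mask"],z))
E
```

```text
large [ 0.494 -0.275] (array([ 0.4981866 , -0.27996972]), np.float64(0.1991429084192191)) (array([ 0.49646456, -0.27734644]), np.float64(3.8990357581602098))
medium [0.514 0.245] (array([0.51572722, 0.24744512]), np.float64(3.2742378919274415)) (array([0.51737868, 0.25004319]), np.float64(0.7784597834943838))
small [0.37  0.259] (array([0.36921266, 0.26225963]), np.float64(0.6679746344871091)) (array([0.37444783, 0.26371852]), np.float64(1.8273384842186715))
pocket_large 0.65 [282.8, 263.5, 335.2, 318.0] (431, 10, 81, 80, 2.9)
pocket_medium 0.65 [287.1, 171.3, 329.0, 211.0] (598, 13, 71, 70, 1.6)
pocket_small 0.81 [288.3, 223.0, 324.9, 263.3] (513, 13, 60, 57, 1.2)
trough 0.73 [334.1, 218.9, 370.5, 303.2] (479, -63, 139, 55, 1.6)
extension_center 0.86 [103.9, 146.3, 175.2, 180.5] (637, 292, 116, 30, 76.2)
key_bar_center 0.75 [451.5, 309.2, 518.6, 347.5] (379, -272, 112, 23, 69.9)
sleeve_center 0.71 [451.6, 160.6, 487.7, 195.8] (623, -253, 62, 48, -44.5)
```

```bash
cat >> h.py <<'E'
def go(x,y,z,yawdeg=None):
    "print the shift (tool axes, units) from the present pose to the target, then the wz turn after it"
    o=observe(); p=o["position"]; r,pi,a=o["ee_rot"]
    from scipy.spatial.transform import Rotation as R
    M=R.from_euler("xyz",o["ee_rot"]).as_matrix()
    print("t",round(o["time_s"],1),"pos",p.round(4),"rpy",np.degrees(o["ee_rot"]).round(1),"F",o["wrist_force"].round(1),"w",round(o["gripper_width"],3),"grip",round(o["grasp_force"],1))
    u=M.T@(np.array([x,y,z])-p)/.04; print("units",u.round(2),"norm",np.linalg.norm(u).round(1))
    if yawdeg is not None: print("wz",round(-((yawdeg-np.degrees(a)+90)%180-90)/4,2))
E
R=".6 .73 -.68 0 0 0 0"; true
python3 -m creep '.6 .73 -.68 0 0 0 0;.6 .73 -.68 0 0 0 0;.6 .73 -.68 0 0 0 0;.6 .73 -.68 0 0 0 0;.6 .73 -.68 0 0 0 0;.6 .73 -.68 0 0 0 0;.6 .73 -.68 0 0 0 0;.6 .73 -.68 0 0 0 0;.6 .73 -.68 0 0 0 0;.6 .73 -.68 0 0 0 0' 30
python3 -m creep '.6 .73 -.68 0 0 0 0;.6 .73 -.68 0 0 0 0;.6 .73 -.68 0 0 0 0;.6 .73 -.68 0 0 0 0;.6 .73 -.68 0 0 0 0;.6 .73 -.68 0 0 0 0;.6 .73 -.68 0 0 0 0;.6 .73 -.68 0 0 0 0;.6 .73 -.68 0 0 0 0;.6 .73 -.68 0 0 0 0'
python3 -m creep '.6 .73 -.68 0 0 0 0;.6 .73 -.68 0 0 0 0;.6 .73 -.68 0 0 0 0;.6 .73 -.68 0 0 0 0;.6 0 0 0 0 0 -1;.6 0 0 0 0 0 -1;.6 0 0 0 0 0 -1;.6 0 0 0 0 0 -1;.6 0 0 0 0 0 -1;.6 0 0 0 0 0 -1'
python3 -m creep '.6 0 0 0 0 0 -1;.6 0 0 0 0 0 -1;.6 0 0 0 0 0 -1;.6 0 0 0 0 0 -1;.6 0 0 0 0 0 -1;.6 0 0 0 0 0 -1;.6 0 0 0 0 0 -1;.6 0 0 0 0 0 0;.6 0 0 0 0 0 0;.6 0 0 0 0 0 0'
python3 -c "
from h import *
go(.637,.292,.06,76.2)"
```

```text
time_s: 1.68
position: [0.4227, -0.2215, 0.2391]
ee_rot: [3.141, -0.0, 0.427]
wrist_force: [1.0, -0.4, -0.1]
gripper_width: 0.0526
grasp_force: 0.0
time_s: 2.52
position: [0.576, 0.1471, 0.2389]
ee_rot: [3.141, -0.0, 0.427]
wrist_force: [0.8, 0.7, 0.1]
gripper_width: 0.0525
grasp_force: 0.0
time_s: 3.35
position: [0.6368, 0.2926, 0.2386]
ee_rot: [3.141, 0.0, 0.849]
wrist_force: [0.1, 0.2, -0.1]
gripper_width: 0.0526
grasp_force: 0.0
time_s: 4.18
position: [0.6368, 0.2926, 0.2387]
ee_rot: [-3.142, 0.0, 1.332]
wrist_force: [-0.7, -0.7, 0.8]
gripper_width: 0.0528
grasp_force: 0.0
t 4.2 pos [0.6368 0.2926 0.2387] rpy [-180.     0.    76.3] F [-0.7 -0.7  0.8] w 0.053 grip 0.0
units [-0.01  0.01  4.47] norm 4.5
wz 0.03
```

```bash

python3 -m creep '.6 0 0 1 0 0 0;.6 0 0 1 0 0 0;.6 0 0 1 0 0 0;.6 0 0 1 0 0 0;.6 0 0 .8 0 0 0;.6 0 0 .5 0 0 0;.6 0 0 .3 0 0 0;.6 0 0 .2 0 0 0;.6 0 0 0 0 0 0;.6 0 0 0 0 0 0'
python3 -m creep '0 0 0 0 0 0 0;0 0 0 0 0 0 0;0 0 0 0 0 0 0;0 0 0 0 0 0 0;0 0 0 0 0 0 0;0 0 0 0 0 0 0;0 0 0 0 0 0 0;0 0 0 0 0 0 0;0 0 0 0 0 0 0;0 0 0 0 0 0 0' 40
python3 -m creep '0 0 0 -.3 0 0 0;0 0 0 -.6 0 0 0;0 0 0 -1 0 0 0;0 0 0 -1 0 0 0;0 0 0 0 0 0 1;0 0 0 0 0 0 1;0 0 0 0 0 0 1;0 0 0 0 0 0 1;0 0 0 0 0 0 1;0 0 0 0 0 0 1'
python3 -c "
from h import *
import cv2
go(.479,-.063,.1,1.5)
cv2.imwrite('pics/s1.png',camera('scene')['pixels'][:,:,::-1])"
```

```text
time_s: 5.02
position: [0.6375, 0.2932, 0.0078]
ee_rot: [3.14, -0.001, 1.334]
wrist_force: [-0.9, -0.1, 0.8]
gripper_width: 0.0529
grasp_force: 0.0
time_s: 5.85
position: [0.6376, 0.2926, 0.0073]
ee_rot: [3.14, -0.001, 1.334]
wrist_force: [3.0, -2.2, 5.0]
gripper_width: 0.0187
grasp_force: 40.0
time_s: 6.68
position: [0.635, 0.2926, 0.1219]
ee_rot: [-3.139, 0.003, 0.913]
wrist_force: [-0.8, -0.2, -2.7]
gripper_width: 0.0189
grasp_force: 40.0
t 6.7 pos [0.635  0.2926 0.1219] rpy [-1.799e+02  1.000e-01  5.230e+01] F [-0.8 -0.2 -2.7] w 0.019 grip 40.0
units [-9.42  2.35  0.57] norm 9.7
wz 12.7
```

View pics/s1.png

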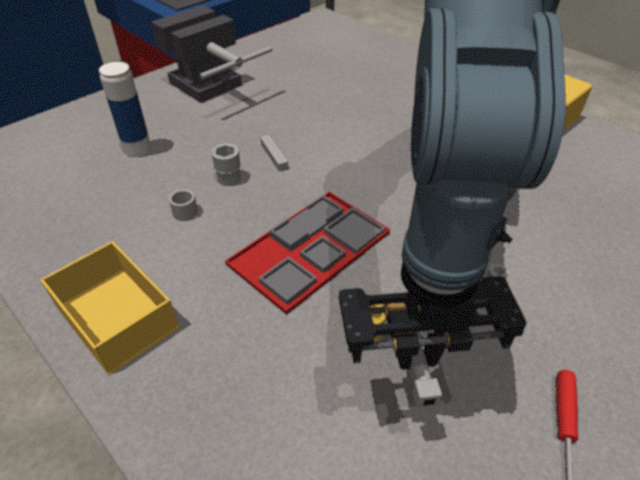

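The bar is held level in the gripper, and the caddy is clear.

```bash

python3 -m creep '0 -.94 .235 0 0 0 0;0 -.94 .235 0 0 0 0;0 -.94 .235 0 0 0 0;0 -.94 .235 0 0 0 0;0 -.94 .235 0 0 0 0;0 -.94 .235 0 0 0 0;0 -.94 .235 0 0 0 0;0 -.94 .235 0 0 0 0;0 -.94 .235 0 0 0 0;0 -.94 .235 0 0 0 0'
python3 -m creep '0 0 0 0 0 0 1;0 0 0 0 0 0 1;0 0 0 0 0 0 1;0 0 0 0 0 0 1;0 0 0 0 0 0 1;0 0 0 0 0 0 1;0 0 0 0 0 0 1;0 0 0 0 0 0 1;0 0 0 0 0 0 1;0 0 0 0 0 0 1'
python3 -m creep '0 0 0 0 0 0 1;0 0 0 0 0 0 1;0 0 0 0 0 0 .7;0 0 0 .5 0 0 0;0 0 0 .5 0 0 0;0 0 0 .2 0 0 0;0 0 0 0 0 0 0;0 0 0 0 0 0 0;0 0 0 0 0 0 0;0 0 0 0 0 0 0'
python3 -c "
from h import *
import cv2
go(.479,-.063,.022,1.5)
p=camera('top');cv2.imwrite('pics/t2.png',cv2.resize(p['pixels'][130:350,200:480,::-1],None,fx=2.5,fy=2.5))"
```

```text
time_s: 7.57
position: [0.4802, -0.0638, 0.1226]
ee_rot: [-3.14, 0.001, 0.918]
wrist_force: [1.2, -1.1, -3.4]
gripper_width: 0.0191
grasp_force: 40.0
time_s: 8.4
position: [0.4811, -0.0621, 0.1225]
ee_rot: [-3.141, 0.002, 0.216]
wrist_force: [1.0, -0.3, -2.7]
gripper_width: 0.0192
grasp_force: 40.0
time_s: 9.23
position: [0.4828, -0.0627, 0.0756]
ee_rot: [3.142, -0.001, 0.029]
wrist_force: [-0.4, 0.4, -2.6]
gripper_width: 0.0193
grasp_force: 40.0
t 9.2 pos [ 0.4828 -0.0627  0.0756] rpy [ 1.8e+02 -1.0e-01  1.7e+00] F [-0.4  0.4 -2.6] w 0.019 grip 40.0
units [-0.1   0.    1.34] norm 1.3
wz 0.04
```

View pics/t2.png

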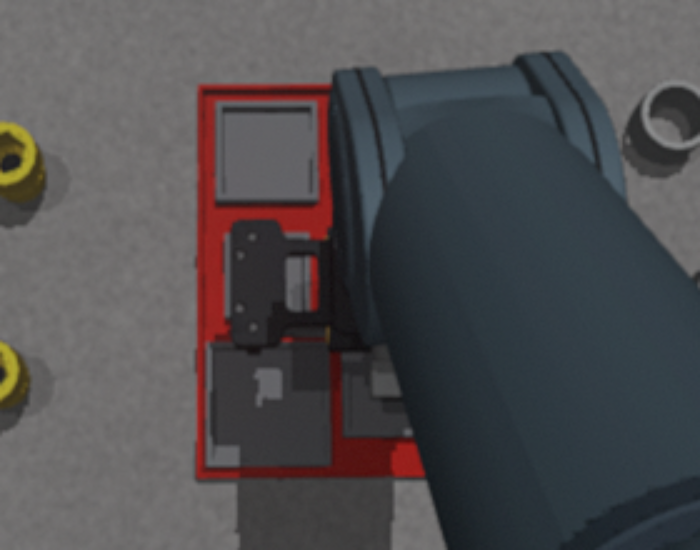

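The arm hides the bed from the top camera, but the measured pose is right, so I'll lower.

```bash

python3 -m creep '0 -.1 0 .4 0 0 0;0 0 0 .4 0 0 0;0 0 0 .2 0 0 0;0 0 0 .15 0 0 0;0 0 0 .1 0 0 0;0 0 0 .05 0 0 0;0 0 0 .05 0 0 0;0 0 0 0 0 0 0;0 0 0 0 0 0 0;0 0 0 0 0 0 0'
python3 -c "
from h import *
import cv2
go(.479,-.063,.022,1.5)
p=camera('scene');cv2.imwrite('pics/s3.png',cv2.resize(p['pixels'][160:340,200:440,::-1],None,fx=3,fy=3))"
```

```text
time_s: 10.12
position: [0.4784, -0.0629, 0.021]
ee_rot: [3.142, -0.001, 0.029]
wrist_force: [-0.3, 0.7, -2.4]
gripper_width: 0.0188
grasp_force: 40.0
t 10.1 pos [ 0.4784 -0.0629  0.021 ] rpy [180.   -0.    1.7] F [-0.3  0.7 -2.4] w 0.019 grip 40.0
units [ 0.01  0.   -0.02] norm 0.0
wz 0.04
```

View pics/s3.png

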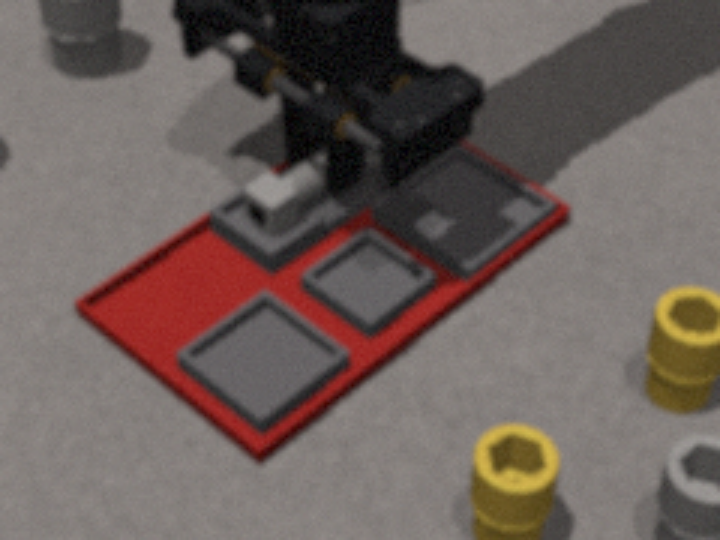

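The bar is over the bed and not touching yet. I'll lower 3 mm more, release and go up.

```bash

python3 -m creep '0 0 0 .04 0 0 0;0 0 0 .03 0 0 0;0 0 0 0 0 0 0;.4 0 0 0 0 0 0;.4 0 0 0 0 0 0;.4 0 0 0 0 0 0;.4 0 0 0 0 0 0;.4 0 0 0 0 0 0;.4 0 0 -.3 0 0 0;.4 0 0 -.6 0 0 0'
python3 -m creep '.4 0 0 -1 0 0 0;.4 0 0 -1 0 0 0;.4 0 0 -1 0 0 0;.9 0 0 -.5 0 0 0;.9 0 0 0 0 0 -1;.9 0 0 0 0 0 -1;.9 0 0 0 0 0 -1;.9 0 0 0 0 0 -1;.9 0 0 0 0 0 -1;.9 0 0 0 0 0 -1'
python3 -c "
from h import *
import cv2
go(.497,-.279,.2,1.5)
"
```

```text
time_s: 11.0
position: [0.4762, -0.0626, 0.0523]
ee_rot: [-3.141, 0.005, 0.029]
wrist_force: [-0.5, -0.6, -0.3]
gripper_width: 0.0353
grasp_force: 0.0
time_s: 11.83
position: [0.478, -0.0629, 0.1937]
ee_rot: [-3.141, 0.0, 0.451]
wrist_force: [-0.2, 0.3, -0.2]
gripper_width: 0.0785
grasp_force: 0.0
t 11.8 pos [ 0.478  -0.0629  0.1937] rpy [-180.     0.    25.8] F [-0.2  0.3 -0.2] w 0.079 grip 0.0
units [-1.93  5.07 -0.16] norm 5.4
wz 6.09
```

```bash

python3 -m creep '.95 -.32 .845 0 0 0 0;.95 -.32 .845 0 0 0 0;.95 -.32 .845 0 0 0 0;.95 -.32 .845 0 0 0 0;.95 -.32 .845 0 0 0 0;.95 -.32 .845 0 0 0 0;.95 0 0 .5 0 0 0;.95 0 0 1 0 0 0;.95 0 0 1 0 0 0;.95 0 0 .6 0 0 0'
python3 -m creep '.95 0 0 .4 0 0 0;.95 0 0 .3 0 0 0;.95 0 0 .05 0 0 0;.95 0 0 0 0 0 0;0 0 0 0 0 0 0;0 0 0 0 0 0 0;0 0 0 0 0 0 0;0 0 0 0 0 0 0;0 0 0 0 0 0 0;0 0 0 0 0 0 0' 35
python3 -c "
from h import *
go(.431,.0115,.12)
import cv2
p=camera('scene');cv2.imwrite('pics/s4.png',p['pixels'][60:400,100:500,::-1])
"
```

```text
time_s: 12.67
position: [0.4947, -0.2783, 0.0663]
ee_rot: [-3.138, 0.002, 0.447]
wrist_force: [-0.3, 0.3, 0.5]
gripper_width: 0.0836
grasp_force: 0.0
time_s: 13.5
position: [0.4972, -0.2794, 0.0406]
ee_rot: [3.14, -0.001, 0.448]
wrist_force: [-0.4, -1.5, 4.1]
gripper_width: 0.0521
grasp_force: 35.0
t 13.5 pos [ 0.4972 -0.2794  0.0406] rpy [179.9  -0.   25.6] F [-0.4 -1.5  4.1] w 0.052 grip 35.0
units [ 1.66 -7.27 -1.99] norm 7.7
```

View pics/s4.png

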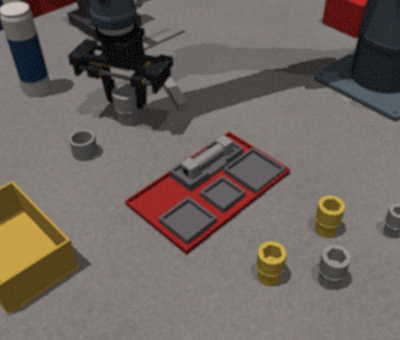

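The extension lies in its bed and the large socket is gripped.

```bash

python3 -m creep '0 0 0 -.3 0 0 0;0 0 0 -.7 0 0 0;0 0 0 -1 0 0 0;0 .2 -.9 0 0 0 0;0 .21 -.91 0 0 0 0;0 .21 -.91 0 0 0 0;0 .21 -.91 0 0 0 0;0 .21 -.91 0 0 0 0;0 .21 -.91 0 0 0 0;0 .21 -.91 0 0 0 0' 45
python3 -m creep '0 .2 -.9 0 0 0 0;0 0 0 0 0 0 0;0 0 0 .4 0 0 0;0 0 0 .6 0 0 0;0 0 0 .3 0 0 0;0 0 0 .2 0 0 0;0 0 0 .1 0 0 0;0 0 0 0 0 0 0;0 0 0 0 0 0 0;0 0 0 0 0 0 0'
python3 -c "
from h import *
go(.431,.0115,.0475)
import cv2
p=camera('scene');cv2.imwrite('pics/s5.png',cv2.resize(p['pixels'][160:340,200:440,::-1],None,fx=3,fy=3))
"
```

```text
time_s: 14.38
position: [0.4377, -0.0228, 0.1201]
ee_rot: [-3.141, 0.001, 0.448]
wrist_force: [1.4, -0.5, -4.2]
gripper_width: 0.052
grasp_force: 45.0
time_s: 15.22
position: [0.4314, 0.0116, 0.0566]
ee_rot: [3.141, -0.001, 0.448]
wrist_force: [-0.9, 0.2, -5.0]
gripper_width: 0.0521
grasp_force: 45.0
t 15.2 pos [0.4314 0.0116 0.0566] rpy [ 1.80e+02 -1.00e-01  2.56e+01] F [-0.9  0.2 -5. ] w 0.052 grip 45.0
units [-0.01 -0.    0.23] norm 0.2
```

View pics/s5.png

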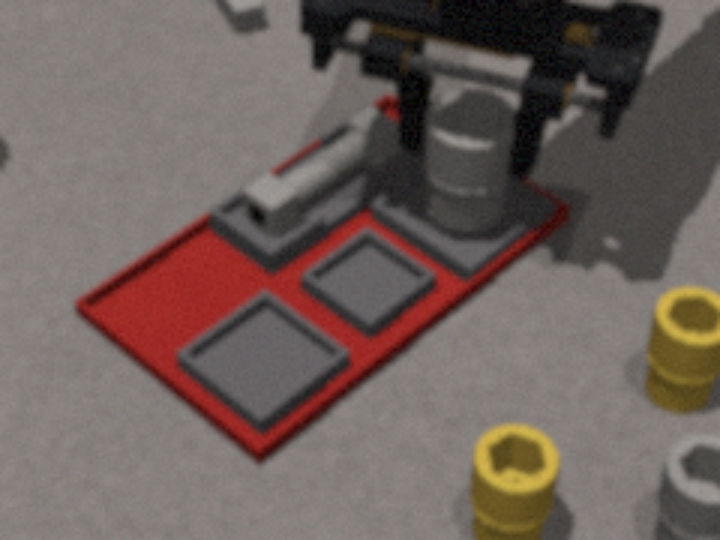

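The large socket is centred over its pocket, so I'll lower it to contact.

```bash

python3 -m creep '0 0 0 .08 0 0 0;0 0 0 .06 0 0 0;0 0 0 .04 0 0 0;0 0 0 .03 0 0 0;0 0 0 0 0 0 0;0 0 0 0 0 0 0;0 0 0 0 0 0 0;0 0 0 0 0 0 0;0 0 0 0 0 0 0;0 0 0 0 0 0 0'
python3 -m creep '.75 0 0 0 0 0 0;.75 0 0 0 0 0 0;.75 0 0 0 0 0 0;.75 0 0 0 0 0 0;.75 0 0 0 0 0 0;.75 0 0 -.3 0 0 0;.75 0 0 -.7 0 0 0;.75 0 0 -1 0 0 0;.75 0 0 -1 0 0 0;.75 0 0 0 0 0 0'
python3 -c "
from h import *
go(.5165,.2485,.16,60)
"
```

```text
time_s: 16.1
position: [0.4307, 0.0116, 0.0475]
ee_rot: [-3.142, 0.0, 0.448]
wrist_force: [-1.9, -0.6, 1.0]
gripper_width: 0.052
grasp_force: 45.0
time_s: 16.93
position: [0.435, 0.0121, 0.1736]
ee_rot: [3.137, -0.01, 0.448]
wrist_force: [0.3, -0.0, -1.0]
gripper_width: 0.0659
grasp_force: 0.0
t 16.9 pos [0.435  0.0121 0.1736] rpy [179.8  -0.6  25.6] F [ 0.3 -0.  -1. ] w 0.066 grip 0.0
units [ 4.39 -4.45  0.37] norm 6.3
wz -8.59
```

Contact was at .0475, so the tray base is about 3 mm. Medium socket next, with the gripper turned to keep clear of the yellow ones.

```bash

python3 -m creep '.75 .63 -.635 0 0 0 0;.75 .63 -.635 0 0 0 0;.75 .63 -.635 0 0 0 0;.75 .63 -.635 0 0 0 0;.75 .63 -.635 0 0 0 0;.75 .63 -.635 0 0 0 0;.75 .63 -.635 0 0 0 0;.75 0 0 0 0 0 1;.75 0 0 0 0 0 1;.75 0 0 0 0 0 1'
python3 -m creep '.75 0 0 0 0 0 1;.75 0 0 0 0 0 1;.75 0 0 0 0 0 0;.75 0 0 0 0 0 0;.75 0 0 0 0 0 0;.75 0 0 .5 0 0 0;.75 0 0 .5 0 0 0;.75 0 0 0 0 0 0;.75 0 0 0 0 0 0;.75 0 0 0 0 0 0'
python3 -c "
from h import *
go(.5165,.2485,.032)
import cv2
p=camera('scene');cv2.imwrite('pics/s6.png',cv2.resize(p['pixels'][160:400,300:620,::-1],None,fx=2,fy=2))
"
```

```text
time_s: 17.77
position: [0.5127, 0.249, 0.1671]
ee_rot: [-3.141, 0.0, 0.236]
wrist_force: [-0.2, -0.3, -1.0]
gripper_width: 0.066
grasp_force: 0.0
time_s: 18.6
position: [0.5133, 0.2485, 0.1283]
ee_rot: [-3.141, -0.001, 0.099]
wrist_force: [0.8, 0.5, 0.5]
gripper_width: 0.0661
grasp_force: 0.0
t 18.6 pos [0.5133 0.2485 0.1283] rpy [-180.    -0.     5.7] F [0.8 0.5 0.5] w 0.066 grip 0.0
units [0.08 0.01 2.41] norm 2.4
```

View pics/s6.png

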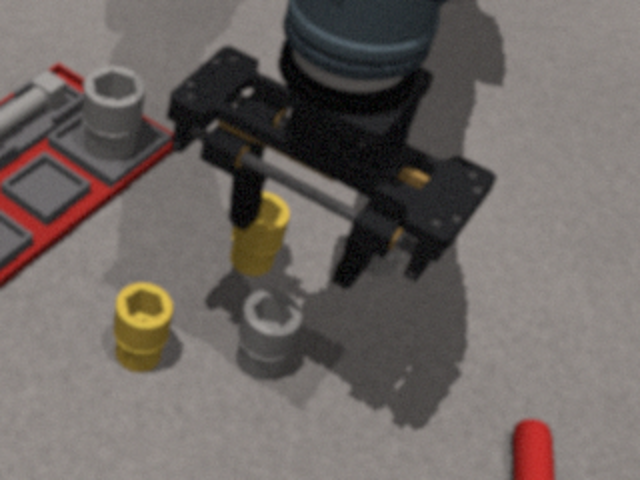

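The large socket stands in its pocket, and the gripper is above the medium one with the yellow ones clear.

```bash

python3 -m creep '.75 .08 0 .5 0 0 0;.75 0 0 .7 0 0 0;.75 0 0 .6 0 0 0;.75 0 0 .4 0 0 0;.75 0 0 .2 0 0 0;.75 0 0 0 0 0 0;.75 0 0 0 0 0 0;0 0 0 0 0 0 0;0 0 0 0 0 0 0;0 0 0 0 0 0 0'
python3 -m creep '0 0 0 0 0 0 0;0 0 0 0 0 0 0;0 0 0 0 0 0 0;0 0 0 -.3 0 0 0;0 0 0 -.7 0 0 0;0 0 0 -1 0 0 0;0 0 0 -.8 0 0 0;0 0 0 0 0 0 0;0 0 0 0 0 0 0;0 0 0 0 0 0 0' 40
python3 -c "
from h import *
go(.598,.013,.145)
"
```

```text
time_s: 19.48
position: [0.5168, 0.2489, 0.0326]
ee_rot: [-3.141, -0.002, 0.099]
wrist_force: [0.7, 0.4, -0.7]
gripper_width: 0.0483
grasp_force: 0.0
time_s: 20.32
position: [0.5153, 0.248, 0.143]
ee_rot: [3.141, 0.001, 0.099]
wrist_force: [0.2, 0.3, -3.6]
gripper_width: 0.0415
grasp_force: 40.0
t 20.3 pos [0.5153 0.248  0.143 ] rpy [1.8e+02 1.0e-01 5.7e+00] F [ 0.2  0.3 -3.6] w 0.041 grip 40.0
units [ 1.48  6.05 -0.05] norm 6.2
```

```bash

python3 -m creep '0 .21 .86 0 0 0 0;0 .21 .865 0 0 0 0;0 .21 .865 0 0 0 0;0 .21 .865 0 0 0 0;0 .21 .865 0 0 0 0;0 .21 .865 0 0 0 0;0 .22 .865 0 0 0 0;0 0 0 0 0 0 0;0 0 0 .5 0 0 0;0 0 0 .7 0 0 0'
python3 -m creep '0 0 0 .6 0 0 0;0 0 0 .4 0 0 0;0 0 0 .2 0 0 0;0 0 0 0 0 0 0;0 0 0 0 0 0 0;0 0 0 0 0 0 0;0 0 0 0 0 0 0;0 0 0 0 0 0 0;0 0 0 0 0 0 0;0 0 0 0 0 0 0'
python3 -c "
from h import *
go(.598,.013,.0395)
import cv2
p=camera('scene');cv2.imwrite('pics/s7.png',cv2.resize(p['pixels'][160:340,200:440,::-1],None,fx=3,fy=3))
"
```

```text
time_s: 21.15
position: [0.5997, 0.0128, 0.0952]
ee_rot: [3.141, -0.002, 0.097]
wrist_force: [0.7, 0.0, -2.2]
gripper_width: 0.0411
grasp_force: 40.0
time_s: 21.98
position: [0.5991, 0.0136, 0.048]
ee_rot: [3.142, -0.001, 0.099]
wrist_force: [-0.0, 0.6, -2.5]
gripper_width: 0.0412
grasp_force: 40.0
t 22.0 pos [0.5991 0.0136 0.048 ] rpy [180.   -0.    5.7] F [-0.   0.6 -2.5] w 0.041 grip 40.0
units [-0.03  0.01  0.21] norm 0.2
```

View pics/s7.png

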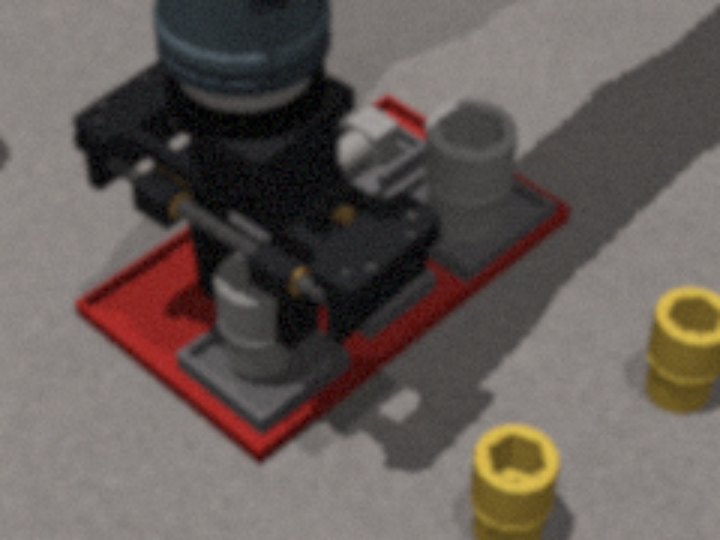

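The medium socket is over its pocket, well centred. Lower, release, lift.

```bash

python3 -m creep '0 0 0 .08 0 0 0;0 0 0 .06 0 0 0;0 0 0 .04 0 0 0;0 0 0 .03 0 0 0;0 0 0 0 0 0 0;0 0 0 0 0 0 0;0 0 0 0 0 0 0;0 0 0 0 0 0 0;0 0 0 0 0 0 0;0 0 0 0 0 0 0'
python3 -m creep '.65 0 0 0 0 0 0;.65 0 0 0 0 0 0;.65 0 0 0 0 0 0;.65 0 0 0 0 0 0;.65 0 0 0 0 0 0;.65 0 0 -.3 0 0 0;.65 0 0 -.7 0 0 0;.65 0 0 -1 0 0 0;.65 0 0 -1 0 0 0;.65 0 0 0 0 0 0'
python3 -c "
from h import *
go(.371,.263,.1656,5)
"
```

```text
time_s: 22.87
position: [0.5987, 0.0136, 0.0394]
ee_rot: [3.142, 0.0, 0.099]
wrist_force: [-2.0, 0.4, 6.2]
gripper_width: 0.0413
grasp_force: 40.0
time_s: 23.7
position: [0.6039, 0.0141, 0.1678]
ee_rot: [3.141, -0.013, 0.098]
wrist_force: [1.4, -0.5, 0.2]
gripper_width: 0.0572
grasp_force: 0.0
t 23.7 pos [0.6039 0.0141 0.1678] rpy [180.   -0.8   5.6] F [ 1.4 -0.5  0.2] w 0.057 grip 0.0
units [-5.18 -6.76 -0.02] norm 8.5
wz 0.16
```

```bash

python3 -m creep '.65 -.56 -.75 0 0 0 0;.65 -.56 -.75 0 0 0 0;.65 -.56 -.75 0 0 0 0;.65 -.56 -.75 0 0 0 0;.65 -.56 -.75 0 0 0 0;.65 -.56 -.75 0 0 0 0;.65 -.56 -.75 0 0 0 0;.65 -.56 -.75 0 0 0 0;.65 -.56 -.75 0 0 0 0;.65 0 0 0 0 0 0'
python3 -m creep '.65 0 0 .5 0 0 0;.65 0 0 .5 0 0 0;.65 0 0 0 0 0 0;.65 0 0 0 0 0 0;.65 0 0 0 0 0 0;.65 0 0 0 0 0 0;.65 0 0 0 0 0 0;.65 0 0 0 0 0 0;.65 0 0 0 0 0 0;.65 0 0 0 0 0 0'
python3 -c "
from h import *
go(.371,.263,.026)
s=camera('scene'); t=camera('top')
for c in (s,t):
  m=pick(c,'socket_small_center',(.371,.263),.028,15)
  if m: print(fitcyl([(c,np.array(m['bbox'],float))],.03,.056,(.371,.263)))
cv2.imwrite('pics/s8.png',cv2.resize(s['pixels'][160:400,320:640,::-1],None,fx=2,fy=2))
"
```

```text
time_s: 24.53
position: [0.3667, 0.2684, 0.1601]
ee_rot: [-3.138, 0.0, 0.109]
wrist_force: [0.5, 0.3, 0.0]
gripper_width: 0.0576
grasp_force: 0.0
time_s: 25.37
position: [0.3718, 0.2624, 0.1194]
ee_rot: [-3.141, -0.0, 0.099]
wrist_force: [0.5, -0.8, -0.2]
gripper_width: 0.0574
grasp_force: 0.0
t 25.4 pos [0.3718 0.2624 0.1194] rpy [-180.    -0.     5.6] F [ 0.5 -0.8 -0.2] w 0.057 grip 0.0
units [-0.02 -0.02  2.33] norm 2.3
(array([0.37528666, 0.26256688]), np.float64(2.1075934629396897))
```

View pics/s8.png

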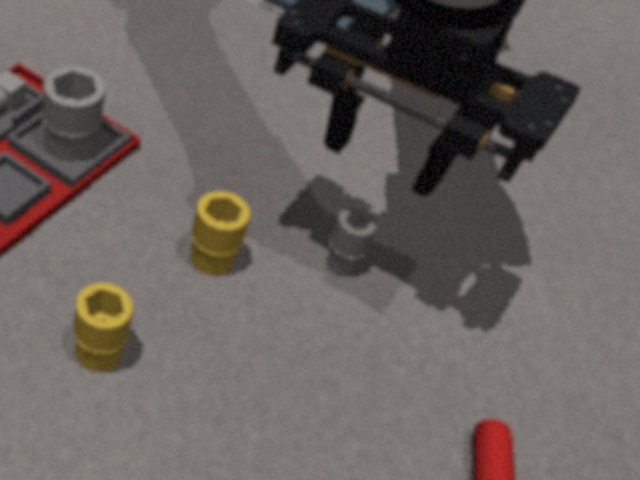

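The small socket is under the open fingers and nothing is in the way.

```bash

python3 -m creep '.65 0 0 .5 0 0 0;.65 0 0 .7 0 0 0;.65 0 0 .6 0 0 0;.65 0 0 .35 0 0 0;.65 0 0 .2 0 0 0;.65 0 0 0 0 0 0;.65 0 0 0 0 0 0;0 0 0 0 0 0 0;0 0 0 0 0 0 0;0 0 0 0 0 0 0' 35
python3 -m creep '0 0 0 0 0 0 0;0 0 0 0 0 0 0;0 0 0 0 0 0 0;0 0 0 -.3 0 0 0;0 0 0 -.7 0 0 0;0 0 0 -1 0 0 0;0 0 0 -1 0 0 0;0 0 0 -.4 0 0 0;0 0 0 0 0 0 0;0 0 0 0 0 0 0'
python3 -c "
from h import *
go(.514,.0125,.16)
"
```

```text
time_s: 26.4
position: [0.3722, 0.2628, 0.0259]
ee_rot: [-3.141, -0.001, 0.099]
wrist_force: [-0.1, 0.7, -0.3]
gripper_width: 0.0394
grasp_force: 0.0
time_s: 27.23
position: [0.3719, 0.2624, 0.1614]
ee_rot: [-3.141, -0.001, 0.098]
wrist_force: [0.1, 0.4, -2.4]
gripper_width: 0.0289
grasp_force: 35.0
t 27.2 pos [0.3719 0.2624 0.1614] rpy [-1.8e+02 -1.0e-01  5.6e+00] F [ 0.1  0.4 -2.4] w 0.029 grip 35.0
units [2.92 6.57 0.04] norm 7.2
```

```bash

python3 -m creep '0 .365 .82 0 0 0 0;0 .365 .82 0 0 0 0;0 .365 .82 0 0 0 0;0 .365 .82 0 0 0 0;0 .365 .82 0 0 0 0;0 .365 .82 0 0 0 0;0 .365 .825 0 0 0 0;0 .365 .825 0 0 0 0;0 0 0 0 0 0 0;0 0 0 0 0 0 0'
python3 -m creep '0 0 0 .6 0 0 0;0 0 0 .8 0 0 0;0 0 0 .7 0 0 0;0 0 0 .4 0 0 0;0 0 0 .3 0 0 0;0 0 0 .1 0 0 0;0 0 0 0 0 0 0;0 0 0 0 0 0 0;0 0 0 0 0 0 0;0 0 0 0 0 0 0'
python3 -c "
from h import *
go(.514,.0125,.033)
s=camera('scene')
cv2.imwrite('pics/s9.png',cv2.resize(s['pixels'][160:340,200:440,::-1],None,fx=3,fy=3))
"
```

```text
time_s: 28.07
position: [0.5129, 0.01, 0.1587]
ee_rot: [3.141, 0.004, 0.094]
wrist_force: [-0.3, 1.8, -1.6]
gripper_width: 0.0291
grasp_force: 35.0
time_s: 28.9
position: [0.5145, 0.0125, 0.0461]
ee_rot: [3.142, -0.002, 0.099]
wrist_force: [-0.3, -0.2, -1.4]
gripper_width: 0.029
grasp_force: 35.0
t 28.9 pos [0.5145 0.0125 0.0461] rpy [ 1.8e+02 -1.0e-01  5.7e+00] F [-0.3 -0.2 -1.4] w 0.029 grip 35.0
units [-0.01 -0.    0.33] norm 0.3
```

View pics/s9.png

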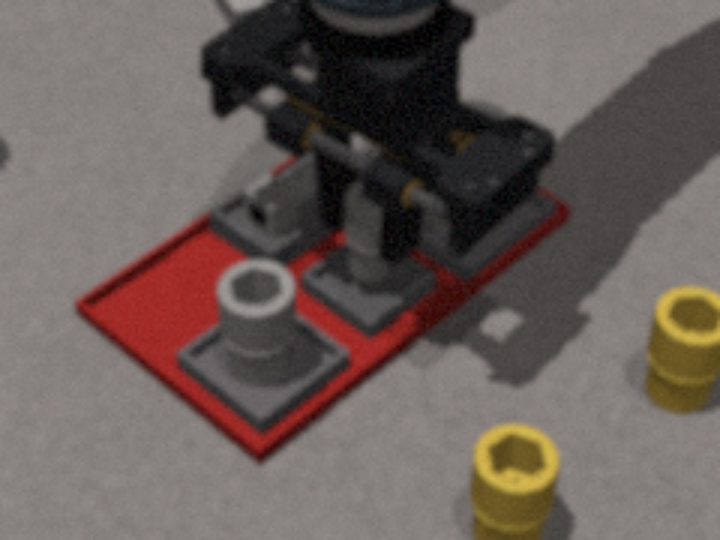

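The medium socket is seated and the small one is inside its pocket outline. Lower, release, lift, move aside.

```bash

python3 -m creep '0 0 0 .1 0 0 0;0 0 0 .1 0 0 0;0 0 0 .07 0 0 0;0 0 0 .04 0 0 0;0 0 0 .02 0 0 0;0 0 0 0 0 0 0;0 0 0 0 0 0 0;0 0 0 0 0 0 0;0 0 0 0 0 0 0;0 0 0 0 0 0 0'
python3 -m creep '.55 0 0 0 0 0 0;.55 0 0 0 0 0 0;.55 0 0 0 0 0 0;.55 0 0 0 0 0 0;.55 0 0 0 0 0 0;.55 0 0 -.3 0 0 0;.55 0 0 -.7 0 0 0;.55 0 0 -1 0 0 0;.55 0 0 -1 0 0 0;.55 0 0 -.5 0 0 0'
python3 -m creep '.55 0 -1 0 0 0 0;.55 0 -1 0 0 0 0;.55 0 -1 0 0 0 0;.55 0 -1 0 0 0 0;.55 0 -1 0 0 0 0;.55 0 -1 0 0 0 0;.55 0 -1 0 0 0 0;.55 0 0 0 0 0 0;.55 0 0 0 0 0 0;.55 0 0 0 0 0 0'
python3 - <<'E'
from h import *
t=camera("top"); s=camera("scene")
P=dict(large=(.431,.0115),medium=(.598,.013),small=(.514,.0125))
for n,(d,h,_) in S.items():
    for c in (t,s):
        m=pick(c,f"socket_{n}_center",P[n],h/2+.007,15)
        if m: print(n,P[n],fitcyl([(c,np.array(m["bbox"],float))],d,h,P[n],.007))
for n,z in dict(pocket_large=.016,pocket_medium=.016,pocket_small=.016,trough=.021,extension_center=.033,key_bar_center=.02,sleeve_center=.02).items():
    for m in masks_of(t,n)[:1]: print(n,round(m["conf"],2),rect(t,m["mask"],z))
A=cv2.resize(t["pixels"][130:350,240:520,::-1],(700,550)); cv2.imwrite("pics/t10.png",A)
cv2.imwrite('pics/s10.png',cv2.resize(s['pixels'][120:340,150:440,::-1],None,fx=2.5,fy=2.5))
E
```

```text
time_s: 29.78
position: [0.5138, 0.0123, 0.0325]
ee_rot: [3.141, 0.0, 0.099]
wrist_force: [-2.2, 0.6, 9.6]
gripper_width: 0.0295
grasp_force: 35.0
time_s: 30.62
position: [0.5155, 0.0126, 0.1769]
ee_rot: [3.141, -0.006, 0.099]
wrist_force: [0.4, -0.2, -0.4]
gripper_width: 0.0482
grasp_force: 0.0
time_s: 31.45
position: [0.4861, 0.2903, 0.1723]
ee_rot: [3.141, -0.0, 0.099]
wrist_force: [-1.4, -0.7, 0.3]
gripper_width: 0.0483
grasp_force: 0.0
large (0.431, 0.0115) (array([0.43120122, 0.01089442]), np.float64(2.3265976089880382))
large (0.431, 0.0115) (array([0.42789969, 0.01174242]), np.float64(2.5646039717795475))
medium (0.598, 0.013) (array([0.59934495, 0.0124066 ]), np.float64(1.8324849098623872))
medium (0.598, 0.013) (array([0.59988471, 0.0163398 ]), np.float64(1.1918959315305528))
small (0.514, 0.0125) (array([0.50718593, 0.01377752]), np.float64(1.3210423517345475))
small (0.514, 0.0125) (array([0.51282416, 0.01435862]), np.float64(1.3514934133829115))
pocket_large 0.79 (431, 10, 79, 79, -88.8)
pocket_medium 0.62 (597, 15, 68, 68, -86.7)
pocket_small 0.75 (514, 13, 57, 56, 3.7)
trough 0.76 (479, -63, 138, 54, 2.2)
extension_center 0.61 (479, -62, 111, 26, 1.3)
key_bar_center 0.77 (380, -272, 112, 24, 71.2)
sleeve_center 0.75 (623, -253, 63, 49, -44.5)
```

View pics/t10.png

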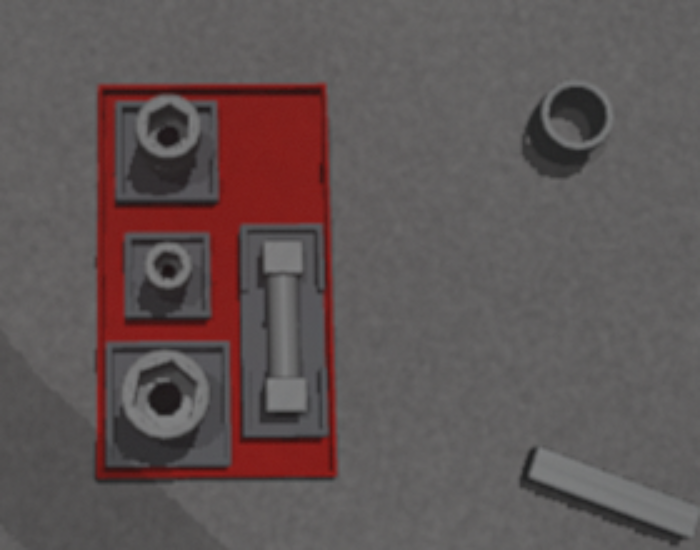

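View pics/s10.png

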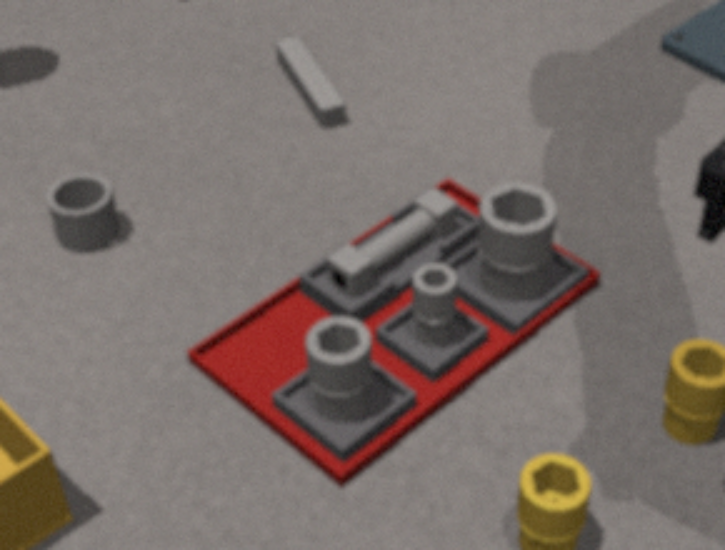

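All three sockets stand upright and centred in their own pockets, at (168,127), (168,268) and (165,395) in the top crop. The extension lies in the bed at (284,325), and the sleeve and square bar haven't moved.

```bash
python3 -c "
from cell import *
print(sign_off())"
```

```text
the job is handed in; nothing more can be done
None
```

The job is handed in at about 32 s: the final pictures show all three sockets upright in their own pockets, the extension bar in the long bed, and the sleeve and square bar where they started; no verdict was returned.

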